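# Set the running play of a filament spool turntable

### The arm

A 6-joint arm with a two-finger parallel gripper is mounted at the origin on the work surface. World frame = base frame: x ahead of the robot, y to its left, z up, the work surface at z = 0. Lengths are in mm, angles in rad, forces in N, time in s.
With the tool pointing down it reaches from about 375 to 750 mm from the base axis. Payload 9 kg.
Tool frame: the origin (TCP) lies at the very end of the fingers, on their centre line; the grasp point (between the pads) lies 19 mm behind it; z points along the fingers, y is the direction in which the jaws open and shut (so a half turn about z gives the same grasp; the last joint's range is limited). The gripper opens to 85 mm and grips with 20 to 120 N. Pads are 22 mm wide; open, the fingers measure 114 mm over their backs; the gripper's body (76 mm by 85 mm) begins 54 mm behind the grasp point. The pads swing forward as they close: fully open they stand 13 mm farther back than shut.
Start: joints at [-1.406, 0.104, 0.097, 1.564, 0, 1.353], TCP at [224.124, -556.602, 231.331] pointing down, gripper open.
Joint ranges: [-2.99, 2.99], [-0.84, 1.86], [-1.1, 1.16], [-1.84, 2.11], [-1.51, 1.56], [-3.14, 3.14]. Speed limits (rad/s): [2.22, 2.22, 2.57, 3.14, 3.14, 3.14].

### API

Orientations are given as a unit quaternion [w, x, y, z].
In Python, from bench import bot, get_image gives the robot as it stands.
- The arm moves only by the tool step_arm, never from a script. Its argument "plan" is a list of rows, each a list of 7 numbers: the shift along the tool's x, y, z in cm, then the turn, a rotation vector about the tool's x, y, z in rad, then the gripper command: -1 is fully open, 1 is shut, values between are in proportion. In form: [[tx, ty, tz, wx, wy, wz, hand], ...]. A call has 1 to 12 rows; each row is the pose to reach, as a shift and turn from the pose measured when the call began, along the tool's axes at that moment; what a row does not reach only later rows make up. A row lasts 1/12 s, in which the tool goes at most 41.7 mm and 7.16 degrees, less where a joint would pass 70% of its speed; a pose out of reach is approached as far as the arm can. A call with a gripper value outside its range is refused whole. The fingers move at their own pace and stop on an object; "grip_force" is the grip in N (left out, the last holds). Time passes only in rows, so rows that repeat a pose let the fingers close. It gives the time, the measured TCP pose, the force and the opening at its end, in the units of the state.
- bot.observe(): the state, without advancing time (a new reading comes with each control period).
- get_image(name): name is "side" or "top" or "wrist"; returns a dict with "color" (384x512x3 uint8, red, green, blue), "intrinsics" (3x3 intrinsics, pixels), "rvec" (rotation vector, rad) and "tvec" (3), from world to camera coordinates, as OpenCV has them. Camera axes: x right, y down, z forward; pixel columns grow to the right and rows downward; lengths in mm; the calibration is good to about 2 mm. A picture is of the moment at which its call begins. There is no depth.
- bot.hand_in(): hands the job in, once; it reports no verdict.
The state is a dict: "time_s": time; "qpos": joint angles; "qd": joint speeds; "joint_torque": joint torques, N m; "position": TCP position; "eef_rot": TCP orientation; "contact_force": force on the tool from outside, world axes, zero at the start; "moment": the same for the moment, N m; "grip_width": finger opening in mm.
Only numpy, scipy, OpenCV 4.12 (cv2) and the standard library are available. Lean on these libraries where they do the work, as an engineer would, in place of code of your own. Each camera call takes 0.05 s, during which the arm holds its last target. There are 200 camera calls.

### The job

On the turntable that carries the orange filament spool, screw the white knurled nut down (clockwise seen from above) until it bottoms out, then back it off a quarter turn so that the spool has its running play. Finish while still gripping the nut, holding it still at that setting so that it cannot creep while a colleague fits the black lock ring. The blue spool's nut is already set and locked: leave it alone, and do not push the things lying on the bench about.

Things in the scene. Friction and masses are not known exactly. Their poses are not given: they have to be found in the camera images.
- orange_stand: turntable stand fixed to the bench, dark base 150 x 150 mm, carrying a flat-lying black spool (diameter 200, top face 87 above the bench) of ORANGE filament, seen through six round windows on top. Origin on the bench, on the spindle axis. The steel threaded spindle (diameter 24) ends 140 above the bench. The spool turns if pushed. Left or right, any yaw.
- orange_nut: white knurled nut started on the orange stand's spindle. Origin on the spindle axis at the underside of its skirt, 87 mm above the bench when home. Skirt: diameter 72, 0 to 5 above the origin; knurled grip: cylinder, diameter 46, 5 to 41 above it; the spindle ends 53 above the origin when home. z up, x along the black witness line on top. Right-hand thread, sinks 5 mm per clockwise turn.
- orange_turn (a joint): how far the orange stand's nut is unscrewed, rad: 0 = bottomed out (hard stop), grows counter-clockwise seen from above; 1.57 = backed off a quarter turn. Starts between 3.5 and 6. Friction about 0.06 N m; the nut stays where it is left, and can be let go and regripped.
- blue_stand: identical stand with a spool of BLUE filament, fixed to the bench; origin on the bench on its spindle axis. To be left alone.
- blue_turn (a joint): how far the blue stand's nut is unscrewed, rad; starts at 1.57, already set, with a black lock ring on top of it
- screwdriver: bystander: loose screwdriver with an orange handle
- tape_roll: bystander: loose yellow roll of tape, diameter 100, height 24 (sizes in mm)
- drink_can: bystander: loose drink can, diameter 66, height 115 (sizes in mm)
- caliper: bystander: loose digital caliper, about 230 long, lying flat (sizes in mm)
- scraper: bystander: loose scraper with a red handle, 170 long, lying flat (sizes in mm)
- glue_bottle: bystander: loose glue bottle with a red cap, diameter 48, height 130 (sizes in mm)
- lock_ring: bystander: loose thin black lock ring for the orange stand's spindle, diameter 46, height 8, not needed by you (sizes in mm)
- mdf_part: bystander: loose laser-cut MDF plate 110 x 70 x 6 with holes (sizes in mm)

How it is judged (in metres and radians):
On the way, in this order (a step that is already met when the one before it is completed fails the run):
1. the orange stand's nut is screwed down until it bottoms out (within 0.1 rad of its stop) for 0.2 s (value of joint orange_turn below 0.1 rad), for 0.2 s.
2. the nut is backed off about a quarter turn (1.57 rad, within 0.35) (value of joint orange_turn between 1.22 and 1.92 rad), for 0.2 s.
At the end, for the whole second after the job is handed in: the orange stand's nut stands a quarter turn (1.57 rad, within 0.35 rad) up from its stop, still (below 0.1 rad/s), gripped by the fingers with more than 5 N; the blue stand's nut is within 0.17 rad of where it was (all of step 2 and contact force between the fingers and orange_nut above 5 N and not (velocity of joint orange_turn above 0.1 rad/s or velocity of joint orange_turn below -0.1 rad/s) and value of joint blue_turn between 1.4 and 1.75 rad); the arm keeps its last pose, push and grip.
It fails at once if the blue stand's nut is turned by more than 0.17 rad (value of joint blue_turn below 1.4 rad or value of joint blue_turn above 1.75 rad).
It fails at once if a loose thing on the bench is pushed more than 30 mm (distance of any of screwdriver, tape_roll, drink_can, caliper, scraper, glue_bottle, lock_ring, mdf_part from where it was at the start of the episode above 0.03 m).
It also fails if it takes over 59 s, if anything falls off the work surface, if the arm or the gripper's body presses on something with over 40 N, if the wrist force passes 120 N, or if a joint passes its speed limit or range.

## Working session

There is one attempt and no reset: what is moved stays moved. The work goes in short steps, Python scripts to look and compute and a tool call to move; the robot and the scene stay as the last step left them, time stands still between calls to the robot, and variables do not carry over. Pictures are saved under pics/ and viewed, about 8 in all and at most 12, crops included, and the job is handed in when it is done.

Besides the shell and the picture viewer there is one more tool, called after "Emit:" as name(argument=value, ...), one argument or row to a line, values as JSON. step_arm: Moves the arm, as the interface text tells. Its arguments: {"type":"object","properties":{"plan":{"type":"array"},"grip_force":{"type":"number"}},"required":["plan"]}

```bash
mkdir -p pics; ls; cat > h.py <<'E'
import numpy as np, cv2
from bench import bot, get_image
def snap(name,fn):
    im=get_image(name); cv2.imwrite('pics/'+fn,im['color'][:,:,::-1]); np.save('pics/'+fn+'.npy',im,allow_pickle=True); return im
def load(fn): return np.load('pics/'+fn+'.npy',allow_pickle=True).item()
def ray(im,uv,z):
    K=np.array(im['intrinsics'],float);R=cv2.Rodrigues(np.array(im['rvec'],float))[0];t=np.array(im['tvec'],float).ravel()
    c=-R.T@t; d=R.T@np.linalg.inv(K)@np.array([uv[0],uv[1],1.]); return c+d*(z-c[2])/d[2]
def proj(im,P): return cv2.projectPoints(np.array(P,float).reshape(-1,3),np.array(im['rvec'],float),np.array(im['tvec'],float),np.array(im['intrinsics'],float),None)[0].reshape(-1,2)
E
python3 - <<'E'
from h import *
a=snap('top','top1.png');b=snap('side','side1.png')
cv2.imwrite('pics/both1.png',cv2.resize(np.vstack([a['color'],b['color']])[:,:,::-1],None,fx=.78,fy=.78))
print(bot.observe())
for i in(a,b):
    R=cv2.Rodrigues(np.array(i['rvec'],float))[0];print(-R.T@np.array(i['tvec'],float).ravel())
E
```

```text
pics
{'time_s': 0.1, 'qpos': array([-1.40569036e+00,  1.04623945e-01,  9.65316949e-02,  1.56390949e+00,
       -4.00525349e-06,  1.35312074e+00]), 'qd': array([-0.00019802, -0.00121806, -0.00034922,  0.00084228,  0.00113727,
       -0.00056416]), 'joint_torque': array([ 7.36731046e-03, -5.58207572e+01,  5.04721928e+01,  1.30784398e-02,
       -2.95939899e-04,  2.86271359e-05]), 'position': array([ 224.07077572, -556.2581288 ,  230.60080493]), 'eef_rot': array([-6.02550134e-04,  9.81740446e-01,  1.90224431e-01,  1.38382465e-05]), 'contact_force': array([ 0.29119419, -0.21888435,  0.27760333]), 'moment': array([-0.01041691,  0.03410892,  0.03628303]), 'grip_width': 85.58936726487049}
[ 340.16030355   -8.38671758 1598.62169778]
[-251.95887103  932.0191163   978.84811319]
```

View pics/top1.png

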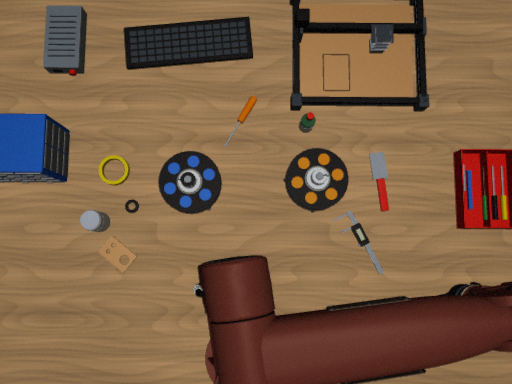

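View pics/side1.png

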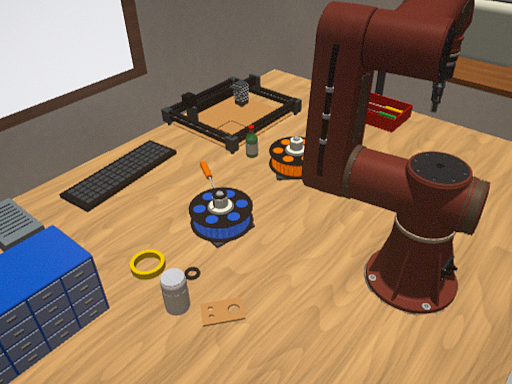

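The top view shows the orange spool at about (317,179) with its white nut, and the blue spool at (190,181). The glue bottle is at (307,122), the scraper at (380,180) and the caliper at (362,240). Next I'll measure the orange spindle axis.

```bash
python3 - <<'E'
from h import *
a=load('top1.png');c=a['color']
hsv=cv2.cvtColor(c,cv2.COLOR_RGB2HSV)
def wins(lo,hi,box):
    m=cv2.inRange(hsv,lo,hi);k=np.zeros_like(m);x0,y0,x1,y1=box;k[y0:y1,x0:x1]=m[y0:y1,x0:x1]
    n,_,s,ce=cv2.connectedComponentsWithStats(k)
    P=[(ray(a,ce[i],87)) for i in range(1,n) if s[i,4]>40];print(np.round(P),[s[i,4] for i in range(1,n)])
    P=np.array(P);print('mean',P.mean(0))
wins((8,180,150),(25,255,255),(284,145,350,215))
wins((100,120,80),(125,255,255),(157,150,224,215))
m=cv2.inRange(hsv,(0,0,140),(180,60,255));m[:150]=0;m[210:]=0;m[:,:295]=0;m[:,340:]=0
n,_,s,ce=cv2.connectedComponentsWithStats(m)
for i in range(1,n):print(s[i],ce[i],ray(a,ce[i],110))
for nm,uv,z in [('glue',(307,118),130),('can',(93,220),115),('scr',(380,180),5),('cal tip',(350,214),5),('drv tip',(226,146),5),('drv',(247,108),20)]:print(nm,ray(a,uv,z).round())
cv2.imwrite('pics/c1.png',cv2.resize(c[140:220,280:350,::-1],None,fx=7,fy=7,interpolation=cv2.INTER_CUBIC))
E
```

```text
[[ 635. -255.   87.]
 [ 622. -191.   87.]
 [ 586. -299.   87.]
 [ 560. -170.   87.]
 [ 523. -278.   87.]
 [ 511. -213.   87.]] [np.int32(96), np.int32(97), np.int32(100), np.int32(98), np.int32(99), np.int32(99)]
mean [ 572.91160358 -234.38001973   87.        ]
[[626. 164.  87.]
 [604. 226.  87.]
 [584. 113.  87.]
 [539. 237.  87.]
 [519. 124.  87.]
 [496. 186.  87.]] [np.int32(124), np.int32(124), np.int32(127), np.int32(128), np.int32(127), np.int32(129)]
mean [561.36800014 174.97858923  87.        ]
[307 167  22  22 308] [317.2987013  177.49350649] [ 571.3937749  -232.12097023  110.        ]
glue [ 758. -199.  130.]
can [433. 467. 115.]
scr [ 580. -460.    5.]
cal tip [ 465. -356.    5.]
drv tip [694.  62.   5.]
drv [823.  -9.  20.]
```

View pics/c1.png

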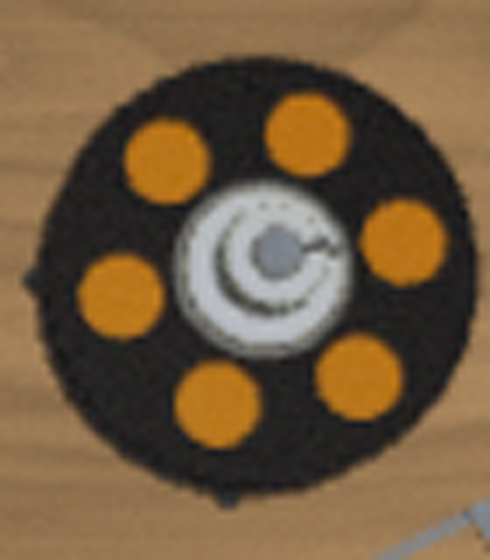

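The spindle axis is at about (573, -234), reach 619. The window radius comes out at about 65 all round, which is consistent. I'll travel above it while winding the wrist toward its negative end, so that one grip gives nearly a full turn.

Emit:
step_arm(
  plan=[
    [3.7, -1.4, 0, 0, 0, -0.12, -1],
    [7.4, -2.8, 0, 0, 0, -0.24, -1],
    [11.1, -4.2, 0, 0, 0, -0.36, -1],
    [14.8, -5.6, 0, 0, 0, -0.48, -1],
    [18.5, -7.0, 0, 0, 0, -0.6, -1],
    [22.2, -8.4, 0, 0, 0, -0.72, -1],
    [25.9, -9.8, 0, 0, 0, -0.84, -1],
    [29.6, -11.2, 0, 0, 0, -0.96, -1],
    [33.3, -12.6, 0, 0, 0, -1.08, -1],
    [37.0, -14.1, 0, 0, 0, -1.2, -1],
    [40.7, -15.5, 0, 0, 0, -1.32, -1],
    [44.4, -16.9, 0, 0, 0, -1.44, -1],
  ],
  grip_force=40,
)

```text
time_s: 1.1
position: [573.9, -231.8, 230.6]
eef_rot: [-0.001, 0.61, 0.792, 0.0]
contact_force: [0.5, 0.5, -0.6]
grip_width: 85.5
```

Emit:
step_arm(
  plan=[
    [0, 0, 0, 0, 0, -0.12, -1],
    [0, 0, 0, 0, 0, -0.24, -1],
    [0, 0, 0, 0, 0, -0.36, -1],
    [0, 0, 0, 0, 0, -0.48, -1],
    [0, 0, 0, 0, 0, -0.6, -1],
    [0, 0, 0, 0, 0, -0.72, -1],
    [0, 0, 0, 0, 0, -0.84, -1],
    [0, 0, 0, 0, 0, -0.96, -1],
    [0, 0, 0, 0, 0, -1.08, -1],
    [0, 0, 0, 0, 0, -1.2, -1],
    [0, 0, 0, 0, 0, -1.32, -1],
    [0, 0, 0, 0, 0, -1.44, -1],
  ],
)

```text
time_s: 2.1
position: [573.7, -231.7, 230.1]
eef_rot: [-0.001, -0.067, 0.998, 0.001]
contact_force: [-0.2, -0.0, 0.3]
grip_width: 85.2
```

Emit:
step_arm(
  plan=[
    [0, 0, 0, 0, 0, -0.12, -1],
    [0, 0, 0, 0, 0, -0.24, -1],
    [0, 0, 0, 0, 0, -0.36, -1],
    [0, 0, 0, 0, 0, -0.48, -1],
    [0, 0, 0, 0, 0, -0.6, -1],
    [0, 0, 0, 0, 0, -0.72, -1],
    [0, 0, 0, 0, 0, -0.84, -1],
    [0, 0, 0, 0, 0, -0.96, -1],
    [0, 0, 0, 0, 0, -1.08, -1],
    [0, 0, 0, 0, 0, -1.2, -1],
    [0, 0, 0, 0, 0, -1.32, -1],
    [0, 0, 0, 0, 0, -1.44, -1],
  ],
)

```text
time_s: 3.1
position: [573.5, -231.6, 229.5]
eef_rot: [-0.0, 0.71, -0.704, -0.002]
contact_force: [0.5, 0.4, 0.4]
grip_width: 85.6
```

```bash
python3 - <<'E'
from h import *
a=snap('wrist','w1.png');o=bot.observe();print(o['time_s'],o['qpos'].round(3),o['position'],o['eef_rot'].round(4),o['contact_force'],o['moment'])
R=cv2.Rodrigues(np.array(a['rvec'],float))[0];print(-R.T@np.array(a['tvec'],float).ravel());print(proj(a,[[573,-234,140],[573,-234,132]]))
E
```

```text
3.15 [-5.950e-01  1.650e-01  1.600e-01  1.569e+00  1.000e-03 -2.183e+00] [ 573.52504129 -231.60297762  229.56451869] [-1.000e-04  7.131e-01 -7.010e-01 -1.500e-03] [-0.21320612 -0.38349448 -0.43567085] [-0.02066233 -0.01873542 -0.03553347]
[ 575.61573546 -310.43776325  371.95953541]
[[258.04071104 187.87890224]
 [257.95724778 184.47636589]]
```

View pics/w1.png

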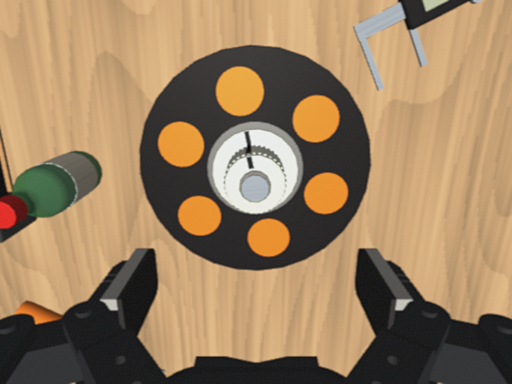

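The wrist view shows the nut with its spindle end at about (255,187), predicted (258,188). The spool is clear of obstacles, the witness line is visible, and the fingers are open either side. I'll refine the axis from this view.

```bash
python3 - <<'E'
from h import *
a=load('w1.png');c=a['color']
hsv=cv2.cvtColor(c,cv2.COLOR_RGB2HSV)
print(c[187,255],c[205,255],c[187,275])
g=cv2.inRange(hsv,(95,18,90),(125,255,220));k=np.zeros_like(g);k[165:210,235:280]=g[165:210,235:280]
n,_,s,ce=cv2.connectedComponentsWithStats(k)
for i in range(1,n):
    if s[i,4]>60:print(s[i],ce[i],ray(a,ce[i],140))
m=cv2.inRange(hsv,(8,180,150),(25,255,255));m[:50]=0;m[270:]=0;m[:,:150]=0;m[:,360:]=0
n,_,s,ce=cv2.connectedComponentsWithStats(m)
P=np.array([ray(a,ce[i],87) for i in range(1,n) if s[i,4]>300]);print(len(P),P.mean(0))
from scipy.spatial.transform import Rotation as Ro
o=bot.observe();q=o['eef_rot'];R=Ro.from_quat([q[1],q[2],q[3],q[0]]).as_matrix();print(R.round(3));print(R.T@(np.array([572.5,-235,230])-o['position']))
E
```

```text
[175 183 189] [234 236 228] [234 236 229]
[242 176  25  24 466] [254.44420601 187.74034335] [ 575.56785175 -234.0824804   140.        ]
6 [ 575.42434266 -233.45045517   87.        ]
[[ 0.017 -1.    -0.002]
 [-1.    -0.017  0.002]
 [-0.002  0.002 -1.   ]]
[ 3.3779284   1.0839295  -0.44137422]
```

Emit:
step_arm(
  plan=[
    [0.24, -0.1, 1, 0, 0, -0.12, -1],
    [0.24, -0.1, 2, 0, 0, -0.24, -1],
    [0.24, -0.1, 3.5, 0, 0, -0.36, -1],
    [0.24, -0.1, 5, 0, 0, -0.48, -1],
    [0.24, -0.1, 6.5, 0, 0, -0.6, -1],
    [0.24, -0.1, 7.5, 0, 0, -0.7, -1],
    [0.24, -0.1, 8, 0, 0, -0.75, -1],
    [0.24, -0.1, 8, 0, 0, -0.75, -1],
  ],
)

```text
time_s: 3.82
position: [573.4, -233.2, 147.5]
eef_rot: [-0.001, 0.92, -0.391, -0.003]
contact_force: [-0.3, -0.2, -0.3]
grip_width: 85.5
```

Emit:
step_arm(
  plan=[
    [0, 0, 1, 0, 0, 0, -1],
    [0, 0, 2, 0, 0, 0, -1],
    [0, 0, 3, 0, 0, 0, -1],
    [0, 0, 4, 0, 0, 0, -1],
    [0, 0, 4.6, 0, 0, 0, -1],
    [0, 0, 4.9, 0, 0, 0, -1],
    [0, 0, 4.9, 0, 0, 0, -1],
  ],
)

```text
time_s: 4.4
position: [572.8, -232.6, 97.5]
eef_rot: [-0.001, 0.92, -0.391, -0.004]
contact_force: [-0.2, -0.3, 0.8]
grip_width: 85.7
```

```bash
cat > st.py <<'E'
from h import *
o=bot.observe()
for k in ['time_s','qpos','position','eef_rot','contact_force','moment','grip_width']:print(k,np.round(o[k],3))
q=o['eef_rot'];print('yaw_x',2*np.arctan2(q[2],q[1]))
E
python3 st.py; python3 -c "
from h import *
snap('wrist','w2.png')"
```

```text
time_s 4.4
qpos [-5.970e-01  1.860e-01 -5.600e-02  1.336e+00  1.000e-03 -2.935e+00]
position [ 572.8   -232.629   97.466]
eef_rot [-0.001  0.92  -0.391 -0.004]
contact_force [-0.177 -0.288  0.839]
moment [ 0.063  0.041 -0.008]
grip_width 85.702
yaw_x -0.8044187956631265
```

View pics/w2.png

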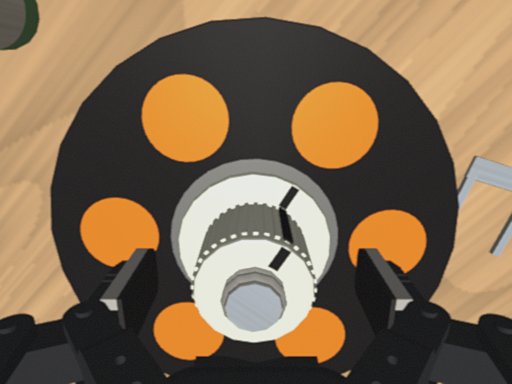

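The fingers straddle the nut evenly, pads at about x=130 and x=382, with the nut axis at about (254,300). I'll check the axis once more before gripping.

```bash
python3 - <<'E'
from h import *
a=load('w2.png');hsv=cv2.cvtColor(a['color'],cv2.COLOR_RGB2HSV)
g=cv2.inRange(hsv,(95,18,90),(125,255,220));k=np.zeros_like(g);k[265:345,205:300]=g[265:345,205:300]
n,_,s,ce=cv2.connectedComponentsWithStats(k)
for i in range(1,n):
    if s[i,4]>300:print(s[i],ce[i],ray(a,ce[i],140))
from scipy.spatial.transform import Rotation as Ro
o=bot.observe();q=o['eef_rot'];R=Ro.from_quat([q[1],q[2],q[3],q[0]]).as_matrix();print(R.round(3));print(R.T@(np.array([574.5,-234,100])-o['position']))
E
```

```text
[ 228  285   52   45 1698] [253.30388693 306.26914016] [ 576.30039688 -234.37398445  140.        ]
[[ 0.694 -0.72  -0.005]
 [-0.72  -0.694  0.004]
 [-0.007  0.001 -1.   ]]
[ 1.7484125  -0.21812018 -1.75854829]
```

Emit:
step_arm(
  plan=[
    [0.2, -0.05, -0.25, 0, 0, 0, -1],
    [0.2, -0.05, -0.25, 0, 0, 0, 0],
    [0.2, -0.05, -0.25, 0, 0, 0, 1],
    [0.2, -0.05, -0.25, 0, 0, 0, 1],
    [0.2, -0.05, -0.25, 0, 0, 0, 1],
    [0.2, -0.05, -0.25, 0, 0, 0, 1],
    [0.2, -0.05, -0.25, 0, 0, 0, 1],
    [0.2, -0.05, -0.25, 0, 0, 0, 1],
    [0.2, -0.05, -0.25, 0, 0, 0, 1],
    [0.2, -0.05, -0.25, 0, 0, 0, 1],
  ],
  grip_force=40,
)

```text
time_s: 5.28
position: [575.3, -234.0, 101.3]
eef_rot: [-0.001, 0.92, -0.391, -0.003]
contact_force: [1.1, 2.7, 4.9]
grip_width: 44.8
```

```bash
python3 st.py
```

```text
time_s 5.283
qpos [-5.970e-01  1.900e-01 -4.500e-02  1.341e+00  1.000e-03 -2.934e+00]
position [ 575.293 -233.963  101.342]
eef_rot [-0.001  0.92  -0.391 -0.003]
contact_force [1.057 2.686 4.868]
moment [ 0.419 -0.16  -0.022]
grip_width 44.85
yaw_x -0.8041970900785401
```

Gripped at 44.8 mm against a 46 mm nut, with small forces. Now turning clockwise.

Emit:
step_arm(
  plan=[
    [0, 0, 0.01, 0, 0, 0.1, 1],
    [0, 0, 0.02, 0, 0, 0.2, 1],
    [0, 0, 0.02, 0, 0, 0.3, 1],
    [0, 0, 0.03, 0, 0, 0.4, 1],
    [0, 0, 0.04, 0, 0, 0.5, 1],
    [0, 0, 0.05, 0, 0, 0.6, 1],
    [0, 0, 0.06, 0, 0, 0.7, 1],
    [0, 0, 0.06, 0, 0, 0.8, 1],
    [0, 0, 0.07, 0, 0, 0.9, 1],
    [0, 0, 0.08, 0, 0, 1.0, 1],
    [0, 0, 0.08, 0, 0, 1.0, 1],
  ],
)

```text
time_s: 6.2
position: [574.1, -234.2, 100.6]
eef_rot: [-0.001, -0.617, 0.787, 0.003]
contact_force: [-5.9, 0.9, 6.1]
grip_width: 44.8
```

```bash
python3 st.py; python3 -c "
from h import *
snap('wrist','w3.png')"
```

```text
time_s 6.2
qpos [-5.980e-01  1.910e-01 -4.600e-02  1.342e+00 -1.000e-03 -1.928e+00]
position [ 574.142 -234.218  100.573]
eef_rot [-0.001 -0.617  0.787  0.003]
contact_force [-5.892  0.86   6.129]
moment [ 0.081  1.301 -0.01 ]
grip_width 44.75
yaw_x 4.472174427805311
```

View pics/w3.png

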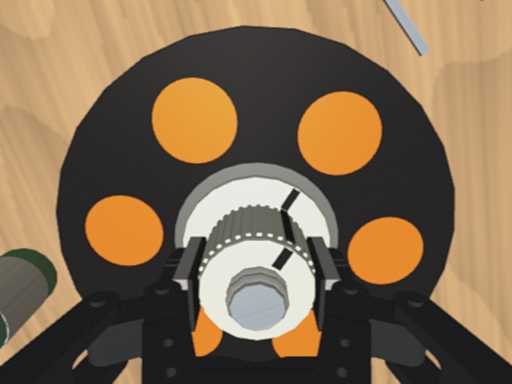

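The witness line has kept its place in the wrist view, from (295,190) to (283,262), so the nut turned with the gripper without slip. I'll continue with a 1 mm correction for the side force.

Emit:
step_arm(
  plan=[
    [0.02, 0.1, 0.01, 0, 0, 0.1, 1],
    [0.02, 0.1, 0.02, 0, 0, 0.2, 1],
    [0.02, 0.1, 0.02, 0, 0, 0.3, 1],
    [0.02, 0.1, 0.03, 0, 0, 0.4, 1],
    [0.02, 0.1, 0.04, 0, 0, 0.5, 1],
    [0.02, 0.1, 0.05, 0, 0, 0.6, 1],
    [0.02, 0.1, 0.06, 0, 0, 0.7, 1],
    [0.02, 0.1, 0.06, 0, 0, 0.8, 1],
    [0.02, 0.1, 0.07, 0, 0, 0.9, 1],
    [0.02, 0.1, 0.08, 0, 0, 1.0, 1],
    [0.02, 0.1, 0.09, 0, 0, 1.1, 1],
    [0.02, 0.1, 0.09, 0, 0, 1.1, 1],
  ],
)

```text
time_s: 7.25
position: [572.9, -233.2, 99.7]
eef_rot: [-0.003, -0.114, 0.993, 0.003]
contact_force: [-1.2, 5.6, 4.6]
grip_width: 44.6
```

```bash
python3 st.py
```

```text
time_s 7.25
qpos [-5.980e-01  1.880e-01 -5.100e-02  1.341e+00  1.000e-03 -8.270e-01]
position [ 572.896 -233.231   99.702]
eef_rot [-0.003 -0.114  0.993  0.003]
contact_force [-1.234  5.604  4.552]
moment [ 1.124  0.124 -0.038]
grip_width 44.616
yaw_x 3.3709768770785296
```

Emit:
step_arm(
  plan=[
    [0, 0, 0.01, 0, 0, 0.1, 1],
    [0, 0, 0.02, 0, 0, 0.2, 1],
    [0, 0, 0.02, 0, 0, 0.3, 1],
    [0, 0, 0.03, 0, 0, 0.4, 1],
    [0, 0, 0.04, 0, 0, 0.5, 1],
    [0, 0, 0.05, 0, 0, 0.6, 1],
    [0, 0, 0.06, 0, 0, 0.7, 1],
    [0, 0, 0.06, 0, 0, 0.8, 1],
    [0, 0, 0.07, 0, 0, 0.9, 1],
    [0, 0, 0.08, 0, 0, 1.0, 1],
    [0, 0, 0.09, 0, 0, 1.1, 1],
    [0, 0, 0.09, 0, 0, 1.1, 1],
  ],
)

```text
time_s: 8.25
position: [573.4, -231.8, 98.9]
eef_rot: [-0.004, 0.424, 0.906, 0.002]
contact_force: [2.1, 7.2, 3.2]
grip_width: 44.9
```

```bash
python3 st.py
```

```text
time_s 8.25
qpos [-0.597  0.188 -0.052  1.34   0.003  0.279]
position [ 573.407 -231.785   98.864]
eef_rot [-0.004  0.424  0.906  0.002]
contact_force [2.135 7.243 3.199]
moment [ 1.56  -0.721 -0.025]
grip_width 44.867
yaw_x 2.2658118288812155
```

Emit:
step_arm(
  plan=[
    [0, 0, 0.01, 0, 0, 0.1, 1],
    [0, 0, 0.02, 0, 0, 0.2, 1],
    [0, 0, 0.02, 0, 0, 0.3, 1],
    [0, 0, 0.03, 0, 0, 0.4, 1],
    [0, 0, 0.03, 0, 0, 0.4, 1],
  ],
)

```text
time_s: 8.67
position: [573.9, -231.4, 98.6]
eef_rot: [-0.004, 0.597, 0.802, 0.002]
contact_force: [3.4, 3.9, 2.5]
grip_width: 45.2
```

```bash
python3 st.py
```

```text
time_s 8.667
qpos [-0.596  0.188 -0.052  1.339  0.004  0.683]
position [ 573.93  -231.413   98.619]
eef_rot [-0.004  0.597  0.802  0.002]
contact_force [3.431 3.878 2.547]
moment [ 0.578 -0.947 -0.09 ]
grip_width 45.223
yaw_x 1.8617834267055557
```

Emit:
step_arm(
  plan=[
    [0, 0, 0.01, 0, 0, 0.1, 1],
    [0, 0, 0.02, 0, 0, 0.2, 1],
    [0, 0, 0.02, 0, 0, 0.3, 1],
    [0, 0, 0.02, 0, 0, 0.3, 1],
  ],
)

```text
time_s: 9.0
position: [574.3, -231.4, 98.4]
eef_rot: [-0.004, 0.711, 0.704, 0.002]
contact_force: [5.3, 2.4, 1.7]
grip_width: 45.2
```

```bash
python3 st.py
```

```text
time_s 9.0
qpos [-0.596  0.188 -0.053  1.338  0.005  0.985]
position [ 574.35  -231.369   98.419]
eef_rot [-0.004  0.711  0.704  0.002]
contact_force [5.323 2.435 1.731]
moment [ 0.267 -1.105 -0.109]
grip_width 45.202
yaw_x 1.5606890154434319
```

Emit:
step_arm(
  plan=[
    [0, 0, 0.01, 0, 0, 0.1, 1],
    [0, 0, 0.02, 0, 0, 0.2, 1],
    [0, 0, 0.02, 0, 0, 0.3, 1],
    [0, 0, 0.02, 0, 0, 0.3, 1],
  ],
)

```text
time_s: 9.33
position: [574.8, -231.5, 98.2]
eef_rot: [-0.004, 0.807, 0.59, 0.001]
contact_force: [5.2, 2.5, 0.8]
grip_width: 44.8
```

```bash
python3 st.py
```

```text
time_s 9.333
qpos [-0.596  0.188 -0.053  1.336  0.005  1.283]
position [ 574.814 -231.474   98.247]
eef_rot [-0.004  0.807  0.59   0.001]
contact_force [5.24  2.504 0.824]
moment [ 0.038 -1.246  0.111]
grip_width 44.751
yaw_x 1.2621231164666273
```

Emit:
step_arm(
  plan=[
    [0, 0, 0.01, 0, 0, 0.1, 1],
    [0, 0, 0.02, 0, 0, 0.2, 1],
    [0, 0, 0.02, 0, 0, 0.3, 1],
    [0, 0, 0.02, 0, 0, 0.3, 1],
  ],
)

```text
time_s: 9.67
position: [574.7, -232.0, 98.1]
eef_rot: [-0.004, 0.886, 0.464, 0.0]
contact_force: [1.5, -2.1, 0.1]
grip_width: 44.9
```

```bash
python3 st.py
```

```text
time_s 9.667
qpos [-0.596  0.189 -0.053  1.336  0.004  1.58 ]
position [ 574.738 -232.045   98.077]
eef_rot [-0.004  0.886  0.464  0.   ]
contact_force [ 1.459 -2.145  0.055]
moment [-0.604 -0.426  1.038]
grip_width 44.933
yaw_x 0.9655018824466575
```

The moment jumped to +1.04 N m against the clockwise turn, so the stop was reached after about 4.2 rad. I'll hold against it briefly and look.

Emit:
step_arm(
  plan=[
    [0, 0, 0, 0, 0, 0.05, 1],
    [0, 0, 0, 0, 0, 0.1, 1],
    [0, 0, 0, 0, 0, 0.1, 1],
    [0, 0, 0, 0, 0, 0.1, 1],
    [0, 0, 0, 0, 0, 0.1, 1],
  ],
)

```text
time_s: 10.08
position: [574.0, -233.1, 98.1]
eef_rot: [-0.003, 0.906, 0.424, -0.001]
contact_force: [-1.9, -5.3, 2.0]
grip_width: 45.0
```

```bash
python3 st.py; python3 -c "
from h import *
snap('wrist','w4.png')"
```

```text
time_s 10.083
qpos [-5.970e-01  1.880e-01 -5.300e-02  1.336e+00  1.000e-03  1.670e+00]
position [ 573.959 -233.135   98.06 ]
eef_rot [-0.003  0.906  0.424 -0.001]
contact_force [-1.9   -5.276  1.973]
moment [-1.053  0.305  0.941]
grip_width 44.952
yaw_x 0.8746176694852842
```

View pics/w4.png

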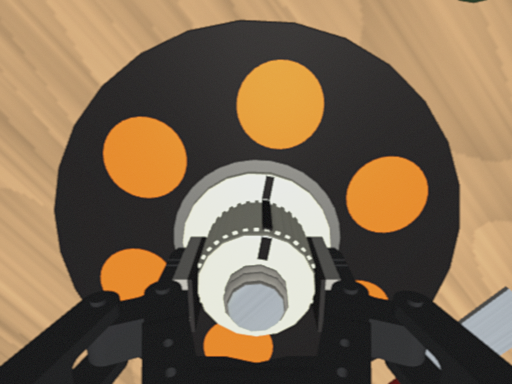

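The line moved in the gripper frame from (295,190) to (270,180). The pads have slipped around the nut at the stop, as expected when it bottoms out. I'll work out the line's world angle and the total travel.

```bash
cat > ang.py <<'E'
from h import *
def ang(fn,uv,z,sp):  # azimuth of line's outer skirt end about the axis (spindle end pixel gives the axis)
    a=load(fn);p=ray(a,uv,z);s=ray(a,sp,140);d=(p-s)[:2];return s.round(1),np.hypot(*d).round(1),np.arctan2(d[1],d[0]).round(3)
E
python3 - <<'E'
from ang import *
for fn,uv,z,sp in [('w2.png',(297,188),96,(253.3,306)),('w3.png',(296,190),95,(257,304)),('w4.png',(270,177),92,(256,305))]:print(ang(fn,uv,z,sp))
E
```

```text
(array([ 576.4, -234.5,  140. ]), np.float64(34.1), np.float64(-1.398))
(array([ 575. , -235.6,  140. ]), np.float64(33.1), np.float64(-2.393))
(array([ 576.7, -232.3,  140. ]), np.float64(32.9), np.float64(0.691))
```

Travel from the line angles is 4.19 rad, within the expected 3.5–6, and the first 1.0 rad agreed to 0.005. With the line at 0.69 rad at the stop, the target is 2.26. Now backing off.

Emit:
step_arm(
  plan=[
    [0, 0, -0.01, 0, 0, -0.1, 1],
    [0, 0, -0.02, 0, 0, -0.2, 1],
    [0, 0, -0.02, 0, 0, -0.3, 1],
    [0, 0, -0.03, 0, 0, -0.4, 1],
    [0, 0, -0.04, 0, 0, -0.5, 1],
    [0, 0, -0.05, 0, 0, -0.6, 1],
    [0, 0, -0.06, 0, 0, -0.7, 1],
    [0, 0, -0.06, 0, 0, -0.8, 1],
    [0, 0, -0.07, 0, 0, -0.9, 1],
    [0, 0, -0.08, 0, 0, -1.0, 1],
    [0, 0, -0.08, 0, 0, -1.0, 1],
  ],
)

```text
time_s: 11.05
position: [574.4, -233.4, 98.9]
eef_rot: [-0.003, 0.586, 0.81, 0.001]
contact_force: [4.8, -0.6, 0.5]
grip_width: 44.9
```

Emit:
step_arm(
  plan=[
    [0, 0, -0.01, 0, 0, -0.1, 1],
    [0, 0, -0.02, 0, 0, -0.2, 1],
    [0, 0, -0.02, 0, 0, -0.3, 1],
    [0, 0, -0.03, 0, 0, -0.4, 1],
    [0, 0, -0.04, 0, 0, -0.5, 1],
    [0, 0, -0.04, 0, 0, -0.58, 1],
    [0, 0, -0.04, 0, 0, -0.58, 1],
    [0, 0, -0.04, 0, 0, -0.58, 1],
    [0, 0, -0.04, 0, 0, -0.58, 1],
  ],
)

```text
time_s: 11.8
position: [574.7, -233.3, 99.3]
eef_rot: [-0.002, 0.328, 0.945, 0.002]
contact_force: [5.3, 1.2, 0.7]
grip_width: 44.7
```

```bash
python3 st.py; python3 -c "
from h import *
snap('wrist','w5.png')"
```

```text
time_s 11.8
qpos [-0.597  0.188 -0.051  1.337  0.002  0.071]
position [ 574.659 -233.322   99.329]
eef_rot [-0.002  0.328  0.945  0.002]
contact_force [5.25  1.205 0.676]
moment [ 0.16  -1.025  0.112]
grip_width 44.672
yaw_x 2.473002506763355
```

View pics/w5.png

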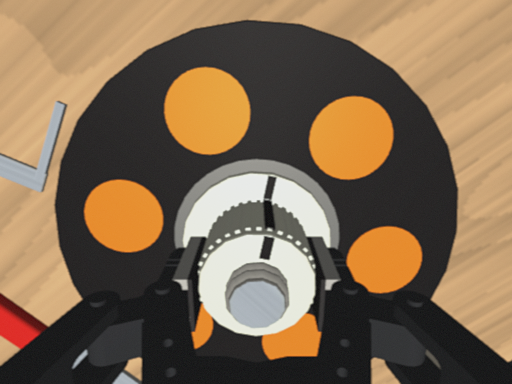

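The line sits in the same place in the gripper frame, (271,177), so there was no slip while backing off. A final numeric check of the angle, of stillness, and of the bystanders and blue nut in the top view:

```bash
python3 - <<'E'
from ang import *
s,r,t=ang('w5.png',(271.5,177),93,(257,304));print(s,r,t,'backed off',t-0.691)
a=load('top1.png')['color'].astype(int);b=snap('top','top2.png')['color'].astype(int)
d=np.abs(a-b).max(2)>50
for n,(x0,y0,x1,y1) in dict(screwdriver=(220,92,262,150),tape=(95,150,132,188),can=(78,205,112,235),ring=(122,196,142,216),mdf=(96,232,138,275),glue=(297,110,318,133),scraper=(367,150,392,213),caliper=(345,208,385,276),blue=(157,150,224,215)).items():print(n,d[y0:y1,x0:x1].sum())
o=bot.observe();print(o['time_s'],np.abs(o['qd']).max(),o['grip_width'],o['contact_force'])
E
```

```text
[ 575.  -232.8  140. ] 33.7 2.272 backed off 1.581
screwdriver 0
tape 0
can 0
ring 0
mdf 0
glue 0
scraper 78
caliper 0
blue 0
11.9 0.0009271586352156966 44.99868682100176 [5.63962865 2.21192655 0.91821637]
```

```bash
python3 - <<'E'
from h import *
f=lambda n:load(n)['color'][140:290,270:420,::-1]
cv2.imwrite('pics/cmp.png',cv2.resize(np.hstack([f('top1.png'),f('top2.png')]),None,fx=2.6,fy=2.6))
E
```

```text
(no output)
```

View pics/cmp.png

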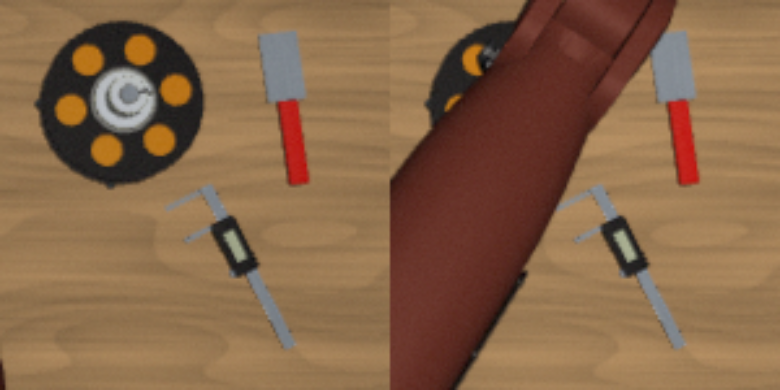

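The scraper is unmoved; the difference was only the arm covering its corner. Handing in.

```bash
python3 -c "
from bench import bot
print(bot.hand_in())"
```

```text
the job is handed in; nothing more can be done
None
```

The orange nut is screwed down to its stop and backed off a quarter turn, and the gripper is still holding it at that setting. I handed the job in at about 11.9 s; no verdict is reported.

- **Screwing down:** the nut turned clockwise about 4.19 rad by its witness line. The resisting moment then jumped to about 1 N m and the pads slipped round the nut. I took this as the stop and held against it for about 0.4 s.
- **Backing off:** the witness line shows 1.58 rad from the stop. The tool itself turned 1.60 rad, and the line stayed in the same place between the fingers, so the nut did not slip.
- **Hold:** the arm was still (joint speeds below 0.001 rad/s), with the grip commanded at 40 N and the opening at 45.0 mm. I did not measure the finger force itself.
- **Surroundings:** before-and-after top views show no change at the blue stand or the loose things. The only difference was at the scraper, where the arm covers one corner in the second picture; the visible part has not moved.
- **Disagreement:** the wrist and top cameras placed the spindle axis about 2–3 mm apart. That left side forces of 5–7 N on the wrist, well under the limit.

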